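Square up the backboard of a sedimentation stand and hold it

ROBOT

A 6-joint arm with a two-finger parallel gripper is mounted at the origin on a cart in front of the work surface, level with it; the furniture and walls round the work are solid. World frame = base frame: x ahead of the robot, y to its left, z up, the work surface at z = 0. Lengths are in mm, angles in rad, forces in N, time in s.
With the tool pointing down it reaches from about 275 to 850 mm from the base axis. Payload 5.2 kg.
Tool frame: the origin (TCP) lies midway between the tips of the shut fingers; the grasp point (between the pads) lies bot.tcp_to_grasp behind it (bot.tcp_to_grasp is the distance from the TCP to the grasp point, in mm); z points along the fingers, y is the line along which they close (so a half turn about z gives the same grasp; the last joint's range is limited). The gripper opens to 85 mm and grips with 20 to 120 N. Pads are 22 mm wide; open, the fingers measure 114 mm over their backs; the gripper's body (76 mm by 85 mm) begins 54 mm behind the grasp point. The pads swing forward as they close: fully open they stand 13 mm farther back than shut.
Start: joints at [0.991, 0.259, 1.535, -0, 1.348, -0.203], TCP at [202.35, 511.429, 231.31] pointing down, gripper open.
Joint ranges: [-3.14, 3.14], [-0.91, 2.08], [0.19, 2.58], [-1.22, 4.36], [0.22, 2.71], [-3.12, 3.12]. Speed limits (rad/s): [2.57, 2.57, 3.14, 3.14, 3.14, 3.14].

INTERFACE

Orientations are given as a 3x3 rotation matrix whose columns are the frame's x, y, z axes.
In Python, from station import bot, grab_frame, get_calibration gives the robot as it stands.
- The arm moves only by the tool play_rows, never from a script. Its argument "commands" is text: rows parted by semicolons, each of 7 numbers parted by spaces: the turn, a rotation vector about the world's x, y, z in degrees, then the shift along the world's x, y, z in m, then the finger opening in m, from 0 to 0.0854. A call has 1 to 12 rows; each row is the pose to reach, as a shift and turn from the pose commanded when the call began; what a row does not reach only later rows make up. A row lasts 1/10 s, in which the tool goes at most 50 mm and 8.59 degrees, less where a joint would pass 70% of its speed; a pose out of reach is approached as far as the arm can. A call with a gripper value outside its range is refused whole. The fingers move at their own pace and stop on an object; "force" is the grip in N (left out, the last holds). Time passes only in rows, so rows that repeat a pose let the fingers close. It gives the time, the measured TCP pose, the force, the opening and the grip force at its end, in the units of the state.
- bot.state(): the state, without advancing time (a new reading comes with each control period).
- grab_frame(name): name is "scene" or "side" or "wrist"; returns the picture (480x640x3 uint8, red, green, blue); there is no depth.
- get_calibration(name): a dict with "mtx" (3x3 intrinsics, pixels), "k1" (the pictures are not rectified: a ray, as slopes to the right and down, at radius r is drawn at 1 + k1 r^2 times it, then the intrinsics apply), "rvec" (rotation vector, rad) and "tvec" (3), from world to camera coordinates, as OpenCV has them; the wrist camera has in their place "hand_eye" (4x4, takes a point from camera to tool coordinates, whose origin is the TCP and whose axes are the flange's). Camera axes: x right, y down, z forward; pixel columns grow to the right and rows downward; lengths in mm; the calibration is good to about 2 mm. A picture is of the moment at which its call begins: read the wrist's pose just before it. get_calibration takes no time and is no camera call.
- bot.job_done(): hands the job in; it is judged then, once.
The state is a dict: "clock": time; "joint_positions": joint angles; "dq": joint speeds; "joint_torque": joint torques, N m; "tcp_pos": TCP position; "tcp_rot": TCP orientation; "wrist_force": force on the tool from outside, world axes, zero at the start; "ft_torque": the same for the moment, N m; "finger_gap": finger opening in mm; "gripper_force": force on a finger pad.
Only numpy, scipy, OpenCV 4.12 (cv2) and the standard library are available. Lean on these libraries where they do the work, as an engineer would, in place of code of your own. Each camera call takes 0.05 s, during which the arm holds its last target. There are 200 camera calls.

TASK

The clamp knobs of the blood-sedimentation stand have been slackened and its white backboard leans forward; the tubes on it only read true when it stands at right angles to the base plate. Pick up the steel square by its stock, set the stock down flat on the base plate in front of the board with the upright blade towards the bare strip down the board's middle, then slide it gently straight in until the blade has pushed the board up and lies against it over its whole length while the stock stays flat on the plate. Finish while still gripping the square and pressing it lightly both against the board and down on the plate, so that a colleague can tighten the knobs; do not touch the board with the gripper, do not push it over backwards, and leave the other things on the bench where they are.

Things in the scene. Friction and masses are not known exactly. Their poses are not given: they have to be found in the camera images.
- base_plate: The stand's grey base plate, fixed, level, top 24 mm above the worktop. Origin: middle of the corner line, where its top meets the foot of the board's front face (also the hinge axis). x: level, square to the hinge, into the board (roughly away from the robot); y: along the hinge, left; z up. The plate is 150 mm wide and runs from x = -185 mm (open front edge, nothing on it) to +35 mm.
- stand: The fixed stand that carries plate and board; origin on the worktop below the base plate's origin, same axes. Aluminium cheeks with pivot screws and arc slots stand beside the board at y = +-78 mm, x -21 to +29 mm, up to 44 mm above the plate; black clamp knobs reach out to y = +-92 mm.
- backboard (a joint): Lean of the white backboard about the corner line, rad: 0 = exactly square to the base plate, positive = top leans forward to the robot (0.14 to 0.27 at the start), negative = pushed over backwards. The slack hinge stays where it is put; 1 to 2 N at the top of the square's blade moves it, and the stock's friction on the plate adds to the push that is felt.
- backboard_mid (a point): On the front face of the backboard, midway across and 75 mm above the corner line; moves with it. The board is 146 mm wide, 157 mm high, 9 mm thick. Its front face is bare and flat for 25 mm either side of this middle; farther out four empty glass tubes in clips stand 12 mm proud.
- square: Loose steel engineer's square, about 0.3 kg, standing on its stock, blade up. Origin: centre of the stock's underside. Stock: dark bar, x -65 to +65, y -10 to +10, z 0 to 30 mm. Blade: bright strip, x 40 to 65, 6 mm thick, top at z 135 mm; its outer edge at x = +65, flush with the stock's end, goes to the board. Home, its x axis points along the base plate's x axis.
- grip (a point): Good grip point on the square's stock, at x = -20, y = 0, z = 24 mm of the square: close the fingers from above across the 20 mm thick stock here, clear of the blade. The centre of mass is about 30 mm farther towards the blade.
- heel (a point): The square's heel: lower end of the blade's outer edge, at x = +65, y = 0, z = 0 mm of the square. With the square fully home it lies on the base plate's corner line.
- timer: Bystander: the white kitchen-type timer with three buttons, 62x66x20 mm, flat on the worktop; origin at its underside or centre. Leave it alone.
- slide_box: Bystander: the green slide box, 33x85x24 mm, on the worktop; origin at its underside or centre. Leave it alone.
- yellow_tube: Bystander: a lying blood tube with a yellow cap, 103 mm long, 17 mm thick; origin at its underside or centre. Leave it alone.
- red_tube: Bystander: a lying blood tube with a red cap, 103 mm long, 17 mm thick; origin at its underside or centre. Leave it alone.
- beaker: Bystander: the clear plastic beaker, 55 mm across, 66 mm high, to the right; origin at its underside or centre. Leave it alone.
- petri: Bystander: the Petri dish nearest the robot, 74 mm across, 16 mm high, to the right; origin at its underside or centre. Leave it alone.
There are look-alikes about, which are no part of the job. Leave any pink look-alike of the square alone.

How it is judged (in metres and radians):
On the way, in this order (a step that is already met when the one before it is completed fails the run):
1. the square has been lifted clear of the worktop, held in the fingers, the board not yet touched (height (world z) of square above 0.026 m and contact force between the fingers and square above 2 N and value of joint backboard above 0.1 rad), for 0.1 s.
2. the square stands with its stock flat on the base plate, blade towards the board, before the board has been pushed up (angle between square's own z axis and vertical below 0.02 rad and z of heel in the frame of base_plate below 0.0025 m and contact force between square and base_plate above 0.5 N and x of heel in the frame of base_plate between -0.06 and -0.012 m and angle between the x axis of square and the x axis of base_plate, either way round below 0.12 rad and value of joint backboard above 0.1 rad), for 0.1 s.
At the end, for the whole second after the job is handed in: Fingers still grip the square (>4 N), its stock flat on the plate (tilt <0.02 rad, heel <2.5 mm up), heel within 3 mm of the corner line and 20 mm of mid-board, x axes within 0.08 rad, board square within 0.02 rad, square pressing on board and on plate with >1 N each, at rest for the last second (angle between square's own z axis and vertical below 0.02 rad and z of heel in the frame of base_plate below 0.0025 m and x of heel in the frame of base_plate between -0.003 and 0.003 m and y of heel in the frame of base_plate between -0.02 and 0.02 m and value of joint backboard between -0.02 and 0.02 rad and x of square in the frame of base_plate below -0.05 m and angle between the x axis of square and the x axis of base_plate, either way round below 0.08 rad and contact force between square and backboard above 1 N and contact force between square and base_plate above 1 N and contact force between the fingers and square above 4 N and linear speed of square below 0.01 m/s); the arm keeps its last pose, push and grip.
It fails at once if the board is pushed over backwards past square by more than 0.04 rad (value of joint backboard below -0.04 rad).
It fails at once if the gripper or arm touches the backboard (contact force between any of the fingers, the arm and backboard above 1 N).
It fails at once if the square is rammed into the board (over 25 N) (contact force between square and backboard above 25 N).
It fails at once if another thing on the bench is shifted by more than 30 mm (distance of any of timer, slide_box, yellow_tube, red_tube, beaker, petri from where it was at the start of the episode above 0.03 m).
It also fails if it takes over 48 s, if anything falls off the work surface, if the arm or the gripper's body presses on something with over 40 N, if the wrist force passes 120 N, or if a joint passes its speed limit or range.

## Working session

There is one attempt and no reset: what is moved stays moved. The work goes in short steps, Python scripts to look and compute and a tool call to move; the robot and the scene stay as the last step left them, time stands still between calls to the robot, and variables do not carry over. Pictures are saved under pics/ and viewed, at most 10 in all, crops included, and the job is handed in when it is done.

Besides the shell and the picture viewer there is one more tool, called after "Emit:" as a command line: name --argument value ..., lists and objects as JSON in quotes. play_rows: Moves the arm, as the interface text tells. Its arguments: {"type":"object","properties":{"commands":{"type":"string"},"force":{"type":"number"}},"required":["commands"]}

```bash
mkdir -p pics; cat > h.py <<'E'
import numpy as np, cv2
from station import bot, grab_frame, get_calibration
def cam(name, st=None):
    c=get_calibration(name); K=np.array(c["mtx"],float)
    if "rvec" in c:
        R=cv2.Rodrigues(np.array(c["rvec"],float))[0]; t=np.array(c["tvec"],float).ravel()
        return K,c["k1"],R.T,-R.T@t      # cam->world, centre
    st=st or bot.state(); H=np.array(c["hand_eye"]); R=np.array(st["tcp_rot"]); p=np.array(st["tcp_pos"])
    return K,c["k1"],R@H[:3,:3],R@H[:3,3]+p
def ray(C,uv):
    K,k1,R,o=C
    d=cv2.undistortPoints(np.array([[uv]],float),K,np.array([k1,0,0,0,0.]))[0,0]
    v=R@np.array([d[0],d[1],1]); return o,v/np.linalg.norm(v)
def onz(C,uv,z):
    o,v=ray(C,uv); return o+v*(z-o[2])/v[2]
def tri(rays):
    A=sum(np.eye(3)-np.outer(v,v) for o,v in rays); b=sum((np.eye(3)-np.outer(v,v))@o for o,v in rays)
    return np.linalg.solve(A,b)
def proj(C,P):
    K,k1,R,o=C; p=R.T@(np.array(P,float)-o)
    return cv2.projectPoints(p.reshape(1,1,3),np.zeros(3),np.zeros(3),K,np.array([k1,0,0,0,0.]))[0].ravel()
def save(n,f,crop=None,s=1):
    if crop: f=f[crop[1]:crop[3],crop[0]:crop[2]]
    cv2.imwrite(f"pics/{n}.png",cv2.resize(f[:,:,::-1],None,fx=s,fy=s,interpolation=cv2.INTER_CUBIC))
E
python3 - <<'E'
from h import *
s=bot.state(); print(s, bot.tcp_to_grasp)
for n in("scene","side"):
    f=grab_frame(n); np.save(f"pics/{n}0.npy",f); save(n+"0",f); print(n,cam(n)[3])
E
```

```text
{'clock': 0.0, 'joint_positions': array([ 9.91188844e-01,  2.59364750e-01,  1.53609685e+00,  1.15255908e-05,
        1.34799292e+00, -2.02779861e-01]), 'dq': array([-3.40745859e-03,  3.35950694e-04, -2.24762836e-03, -1.59826646e-03,
       -7.01183170e-05, -8.33692457e-04]), 'joint_torque': array([-1.80653347e-03, -4.46028578e+01, -2.90567279e+01, -3.74987876e-04,
        1.16193845e-02,  7.57332032e-06]), 'tcp_pos': array([202.05240977, 510.97131697, 230.4574631 ]), 'tcp_rot': array([[-9.29835521e-01,  3.67973973e-01, -1.02914037e-03],
       [ 3.67975209e-01,  9.29834307e-01, -1.55162492e-03],
       [ 3.85972435e-04, -1.82145411e-03, -9.99998267e-01]]), 'wrist_force': array([-0.98040599,  0.21044892, -0.1800823 ]), 'ft_torque': array([ 0.02484637, -0.01914769, -0.00214387]), 'gripper_force': 0.0, 'finger_gap': 85.18587554966334} 18.700000000000003
scene [-309.4523925  -429.00079054 1046.09638525]
side [ 440.24938726 1327.25379596  866.02476258]
```

View pics/scene0.png

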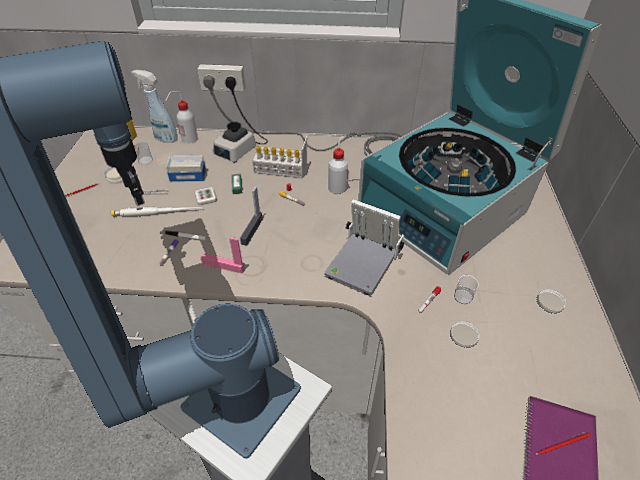

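View pics/side0.png

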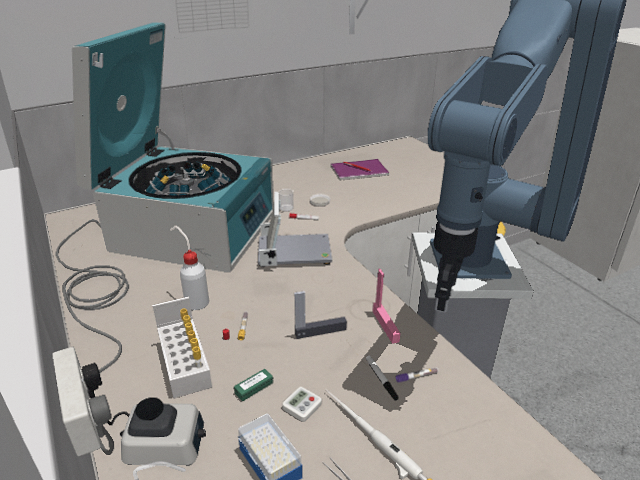

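Scene picture: two candidates for the square. The dark stock with a bright blade is at scene (252,228) and side (320,327). The pink look-alike is at scene (225,258) and side (385,310). The dark steel one fits the description. The stand is at scene (365,255) and side (295,250). I'll confirm in an enlarged crop.

```bash
python3 - <<'E'
from h import *
a=np.load("pics/scene0.npy");b=np.load("pics/side0.npy")
t=lambda f,x,y,w,h:cv2.resize(f[y:y+h,x:x+w],(400,300),interpolation=cv2.INTER_CUBIC)
m=np.vstack([np.hstack([t(a,220,175,80,60+0),t(b,280,280,80,60)]),np.hstack([t(a,315,195,100+20,90+10-10),t(b,245,200,100,75)])])
save("crops",m)
for n,uv,z in[("scene",(252,240),0),("side",(320,335),0),("scene",(365,260),24),("side",(300,245),24)]: print(n,uv,onz(cam(n),uv,z))
E
```

```text
scene (252, 240) [417.13167327 318.73174472   0.        ]
side (320, 335) [446.93501284 354.66580004   0.        ]
scene (365, 260) [525.07464514 -26.95712778  24.        ]
side (300, 245) [513.88364466 -29.5334794   24.        ]
```

View pics/crops.png

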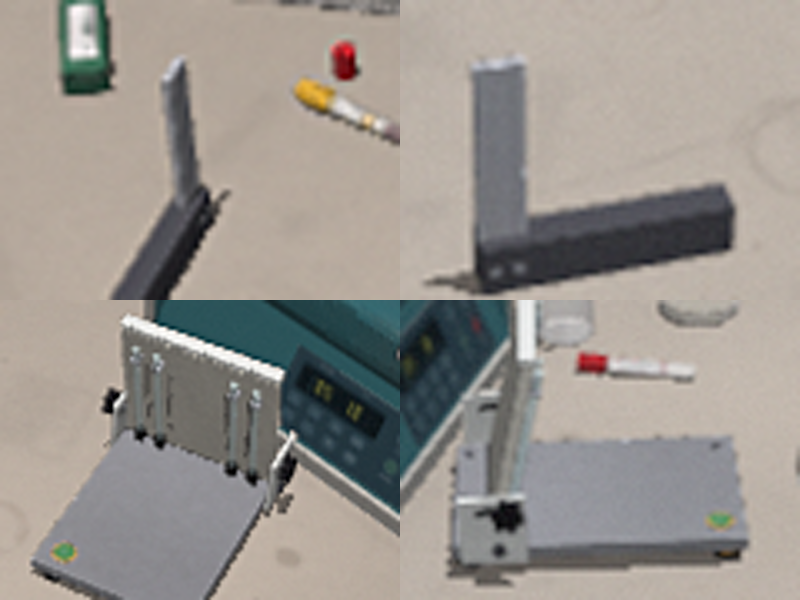

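The crop confirms it: dark stock with two rivets and a bright steel blade at its far end. Next are coarse poses.

```bash
python3 - <<'E'
from h import *
S,D=cam("scene"),cam("side")
for l,C,uv,z in[("sq heel bot",D,(296,338),0),("sq tail bot",D,(346,329),0),("tail top near",D,(346,319),30),("tail top far",D,(344,317),30),
 ("plate FL",S,(325.5,273.6),24),("FR",S,(373,293),24),("footL",S,(352.5,234.5),24),("footR",S,(394.5,255),24),("plate FL",D,(331,261),24),("FR",D,(327.5,235),24)]: print(l,onz(C,uv,z).round(1))
print("blade top",tri([ray(S,(254.5,188)),ray(D,(299,292))]))
c=get_calibration("wrist");print(np.array(c["mtx"]).round(1),np.array(c["hand_eye"]).round(3))
E
```

```text
sq heel bot [506.  367.2   0. ]
sq tail bot [381.7 330.6  -0. ]
tail top near [382.6 327.5  30. ]
tail top far [387.4 319.8  30. ]
plate FL [415.6  40.3  24. ]
FR [ 431.4 -107.5   24. ]
footL [595.2  59.1  24. ]
footR [592.1 -89.6  24. ]
plate FL [418.6  57.6  24. ]
FR [428.9 -92.1  24. ]
blade top [497.57458447 358.77826997 136.12778216]
[[357.2   0.  322.9]
 [  0.  357.2 240.4]
 [  0.    0.    1. ]] [[-1.00000e-03 -9.50000e-01 -3.12000e-01  7.98070e+01]
 [ 1.00000e+00 -1.00000e-03 -1.00000e-03 -1.21700e+00]
 [ 1.00000e-03 -3.12000e-01  9.50000e-01 -1.41625e+02]
 [ 0.00000e+00  0.00000e+00  0.00000e+00  1.00000e+00]]
```

Coarse square: yaw about 16.4°, length 130 and blade-top height 136, which match the given sizes, and grip about (427,334). I'm moving above it for a close look.

Emit:
play_rows --commands "0 0 8 0.04 -0.03 0 0.0854; 0 0 16 0.08 -0.06 0 0.0854; 0 0 24 0.12 -0.095 0 0.0854; 0 0 32 0.16 -0.125 0 0.0854; 0 0 38 0.20 -0.155 0 0.0854; 0 0 38 0.225 -0.177 0 0.0854; 0 0 38 0.225 -0.177 0 0.0854; 0 0 38 0.225 -0.177 0 0.0854; 0 0 38 0.225 -0.177 0 0.0854"

```text
clock: 1.0
tcp_pos: [426.4, 334.9, 230.9]
tcp_rot: [[-0.959, -0.282, -0.001], [-0.282, 0.959, 0.0], [0.001, 0.0, -1.0]]
wrist_force: [0.4, 0.5, 0.1]
finger_gap: 85.5
gripper_force: 0.0
```

```bash
python3 - <<'E'
from h import *
s=bot.state(); f=grab_frame("wrist"); np.save("pics/w1.npy",f); save("w1",f)
print(s["clock"],s["tcp_pos"],np.degrees(np.arctan2(s["tcp_rot"][1,1],s["tcp_rot"][0,1])),s["wrist_force"])
import pickle; pickle.dump(s,open("pics/s1.pkl","wb"))
C=cam("wrist",s)
for P in[(506+2.8,367.2-9.6,30),(381.7+2.8,330.6-9.6,30),(427.5,333.7,30)]: print(proj(C,P).round())
E
```

```text
1.0 [426.37510417 334.85752174 230.93175422] 106.40776741458407 [0.35308523 0.50854247 0.06399467]
[323. 289.]
[323. 164.]
[323. 211.]
```

View pics/w1.png

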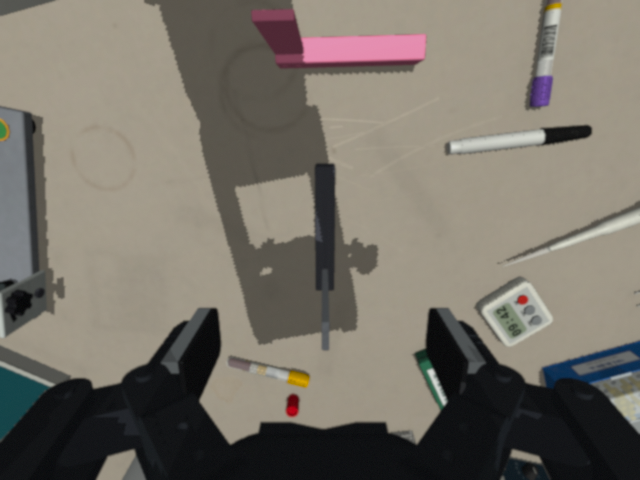

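The stock runs from about (324,164) to (324,289), within 1.5 px of the prediction, so the coarse pose holds. I'm descending and gripping.

Emit:
play_rows --commands "0 0 0 0.0005 0.0005 -0.045 0.06; 0 0 0 0.0005 0.0005 -0.09 0.06; 0 0 0 0.0005 0.0005 -0.135 0.06; 0 0 0 0.0005 0.0005 -0.175 0.06; 0 0 0 0.0005 0.0005 -0.205 0.06; 0 0 0 0.0005 0.0005 -0.225 0.06; 0 0 0 0.0005 0.0005 -0.225 0.06; 0 0 0 0.0005 0.0005 -0.225 0; 0 0 0 0.0005 0.0005 -0.225 0; 0 0 0 0.0005 0.0005 -0.225 0; 0 0 0 0.0005 0.0005 -0.225 0; 0 0 0 0.0005 0.0005 -0.225 0" --force 60

```text
clock: 2.25
tcp_pos: [428.9, 335.9, 8.2]
tcp_rot: [[-0.959, -0.282, 0.003], [-0.282, 0.959, 0.002], [-0.003, 0.001, -1.0]]
wrist_force: [-1.2, 2.6, 7.2]
finger_gap: 18.5
gripper_force: 60.1
```

Emit:
play_rows --commands "0 0 0 0 0 0 0; 0 0 0 0 0 0 0; 0 0 0 0 0 0 0; 0 0 0 0 0 0 0"

```text
clock: 2.65
tcp_pos: [428.9, 335.9, 8.2]
tcp_rot: [[-0.959, -0.282, 0.003], [-0.282, 0.959, 0.002], [-0.003, 0.001, -1.0]]
wrist_force: [-1.3, 1.8, 6.9]
finger_gap: 18.5
gripper_force: 60.1
```

Emit:
play_rows --commands "0 0 0 0 0 0.015 0; 0 0 0 0 0 0.035 0; 0 0 0 0 0 0.06 0; 0 0 0 0 0 0.09 0; 0 0 0 0 0 0.12 0; 0 0 0 0 0 0.12 0; 0 0 0 0 0 0.12 0; 0 0 0 0 0 0.12 0"

```text
clock: 3.45
tcp_pos: [426.8, 334.3, 125.1]
tcp_rot: [[-0.959, -0.282, -0.002], [-0.282, 0.959, -0.001], [0.003, -0.0, -1.0]]
wrist_force: [-0.1, -0.9, -3.1]
finger_gap: 19.1
gripper_force: 59.0
```

```bash
python3 - <<'E'
from h import *
s=bot.state(); f=grab_frame("side"); w=grab_frame("wrist"); np.save("pics/w2.npy",w)
print(s["clock"],s["tcp_pos"],s["tcp_rot"].round(4),s["wrist_force"],s["ft_torque"],s["finger_gap"],s["gripper_force"])
p=proj(cam("side"),s["tcp_pos"]).astype(int); print(p)
x,y=max(p[0]-50,0),p[1]-65
save("lift",np.hstack([cv2.resize(f[y:y+100,x:x+100],(400,400),interpolation=cv2.INTER_CUBIC),cv2.resize(w[80:400,160:480],(400,400))]))
print(x,y)
E
```

```text
3.45 [426.76666119 334.32178542 125.06574392] [[-9.593e-01 -2.824e-01 -2.300e-03]
 [-2.824e-01  9.593e-01 -1.100e-03]
 [ 2.600e-03 -4.000e-04 -1.000e+00]] [-0.05943911 -0.93404434 -3.14819334] [-0.01817356  0.06101084  0.0043811 ] 19.107222469221067 58.972567319869995
[328 289]
278 224
```

View pics/lift.png

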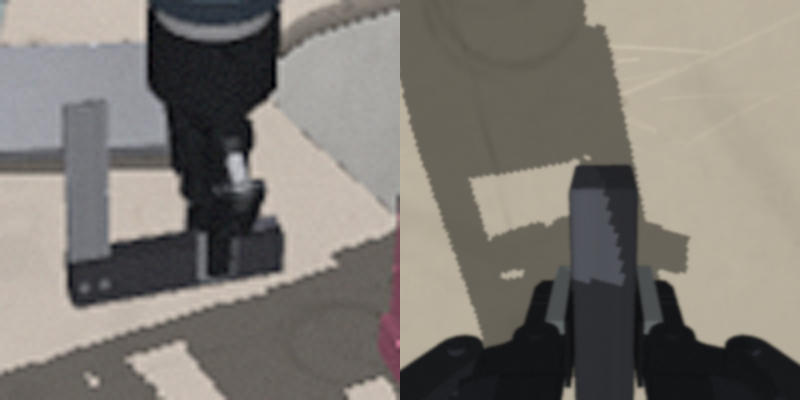

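The square is held level at about 19 mm opening, wrist load −3.1 N, which matches 0.3 kg. Next I'll look at the stand from in front and above.

Emit:
play_rows --commands "0 0 -2 0.01 -0.01 0.045 0; 0 0 -4 0.01 -0.02 0.09 0; 0 0 -6 0.005 -0.05 0.125 0; 0 0 -8 0 -0.095 0.135 0; 0 0 -10 -0.01 -0.14 0.135 0; 0 0 -12 -0.02 -0.185 0.135 0; 0 0 -12.5 -0.035 -0.23 0.135 0; 0 0 -12.5 -0.055 -0.275 0.135 0; 0 0 -12.5 -0.07 -0.315 0.135 0; 0 0 -12.5 -0.077 -0.334 0.135 0; 0 0 -12.5 -0.077 -0.334 0.135 0; 0 0 -12.5 -0.077 -0.334 0.135 0"

```text
clock: 4.75
tcp_pos: [350.6, 0.8, 260.7]
tcp_rot: [[-0.998, -0.066, -0.001], [-0.066, 0.998, 0.001], [0.001, 0.001, -1.0]]
wrist_force: [0.4, 0.3, -2.3]
finger_gap: 18.8
gripper_force: 59.6
```

Emit:
play_rows --commands "0 0 0 0 0 0 0; 0 0 0 0 0 0 0; 0 0 0 0 0 0 0"

```text
clock: 5.05
tcp_pos: [351.0, 1.7, 261.1]
tcp_rot: [[-0.998, -0.07, -0.0], [-0.07, 0.998, 0.0], [0.0, 0.0, -1.0]]
wrist_force: [0.5, 0.3, -2.4]
finger_gap: 18.9
gripper_force: 59.6
```

```bash
python3 - <<'E'
from h import *
import pickle
# square in hand, from lift views
p=np.array([426.77,334.32,125.07]); X=np.array([.9593,.2824,0]); Y=np.array([-.2824,.9593,0])
D=cam("side")
for l,uv in[("heel bot",(296.75,300.25)),("tail bot",(348.5,291.75)),("blade outer top",(294,249.5))]:
    o,v=ray(D,uv); q=o+v*(((p+10*Y-o)@Y)/(v@Y))-p; print(l,(q@X).round(1),(q@Y).round(1),q[2].round(1))
s=bot.state(); f=grab_frame("wrist"); np.save("pics/w3.npy",f); save("w3",f); pickle.dump(s,open("pics/s3.pkl","wb"))
print(s["clock"],s["tcp_pos"],s["tcp_rot"].round(4),s["dq"].round(3))
E
```

```text
heel bot 81.5 10.0 -7.6
tail bot -46.1 10.0 -7.6
blade outer top 85.2 10.0 133.8
5.05 [350.9680338    1.66818722 261.11435604] [[-9.975e-01 -7.000e-02 -5.000e-04]
 [-7.000e-02  9.975e-01  3.000e-04]
 [ 5.000e-04  3.000e-04 -1.000e+00]] [-0.005 -0.003 -0.003 -0.002 -0.001 -0.002]
```

View pics/w3.png

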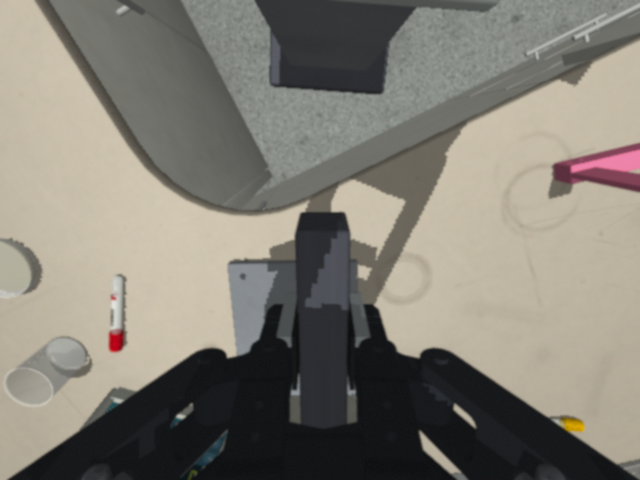

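Picture w3: the plate's front edge runs from (229,262) to (357,261) and its right edge goes down to about (236,355), so the yaw is close to the hand's. The gripper hides the rest.

```bash
python3 - <<'E'
from h import *
import pickle
s=pickle.load(open("pics/s3.pkl","rb")); C=cam("wrist",s); f=np.load("pics/w3.npy"); D=cam("side")
g=cv2.cvtColor(f,cv2.COLOR_RGB2GRAY).astype(float)
# right (FR) edge: gradient in rows 275..330 ; front edge: cols 235..290
e=[]
for r in range(275,335,5):
    d=np.gradient(g[r,220:250]); e.append((220+np.argmax(-d),r))
fe=[]
for c in list(range(245,285,5)):
    d=np.gradient(g[250:275,c]); fe.append((c,250+np.argmax(-d)))
print(e,fe)
E_=np.array([onz(C,q,24) for q in e]);F=np.array([onz(C,q,24) for q in fe])
print("right edge yaw",np.degrees(np.polyfit(E_[:,0],E_[:,1],1)[0]*1),"front edge slope",np.degrees(np.polyfit(F[:,1],F[:,0],1)[0]))
for q in[(229,262),(357,261),(234,330)]: print(q,onz(C,q,24).round(1))
for l,uv in[("FL",(331,261)),("FR",(327.5,235))]: print(l,onz(D,uv,24).round(1))
# rear-right knob etc: predicted origin
b=onz(C,(229,262),24);a=onz(C,(357,261),24)
for y in(4,):
    t=np.radians(y); print("origin",((a+b)/2+185*np.array([np.cos(t),np.sin(t),0])).round(1),np.linalg.norm(a-b))
E
```

```text
[(np.int64(228), 275), (np.int64(228), 280), (np.int64(229), 285), (np.int64(229), 290), (np.int64(230), 295), (np.int64(231), 300), (np.int64(231), 305), (np.int64(232), 310), (np.int64(232), 315), (np.int64(233), 320), (np.int64(233), 325), (np.int64(234), 330)] [(245, np.int64(258)), (250, np.int64(259)), (255, np.int64(259)), (260, np.int64(259)), (265, np.int64(258)), (270, np.int64(258)), (275, np.int64(260)), (280, np.int64(260))]
right edge yaw 5.157748068000362 front edge slope -1.7346614296722385
(229, 262) [ 427.7 -101.5   24. ]
(357, 261) [416.5  43.6  24. ]
(234, 330) [516.1 -96.6  24. ]
FL [418.6  57.6  24. ]
FR [428.9 -92.1  24. ]
origin [606.6 -16.1  24. ] 145.58272743938926
```

The two measures of the plate's middle disagree by about 10 mm, probably because of occlusion. I'm sidestepping left so the whole stand comes clear of the gripper.

Emit:
play_rows --commands "0 0 0 0.03 0.035 0 0; 0 0 0 0.06 0.07 0 0; 0 0 0 0.09 0.11 0 0; 0 0 0 0.12 0.15 0 0; 0 0 0 0.12 0.16 0 0; 0 0 0 0.12 0.16 0 0; 0 0 0 0.12 0.16 0 0; 0 0 0 0.12 0.16 0 0; 0 0 0 0.12 0.16 0 0"

```text
clock: 6.0
tcp_pos: [470.5, 159.9, 261.7]
tcp_rot: [[-0.998, -0.067, 0.001], [-0.067, 0.998, -0.0], [-0.001, -0.0, -1.0]]
wrist_force: [0.0, -0.3, -2.6]
finger_gap: 18.9
gripper_force: 59.8
```

```bash
python3 - <<'E'
from h import *
import pickle
s=bot.state(); f=grab_frame("wrist"); np.save("pics/w4.npy",f); pickle.dump(s,open("pics/s4.pkl","wb"))
save("w4",f,(60,90,360,330),2.5)
print(s["clock"],s["tcp_pos"],s["tcp_rot"].round(4),s["dq"].round(3))
E
```

```text
6.0 [470.50497219 159.86032808 261.7130445 ] [[-9.978e-01 -6.670e-02  6.000e-04]
 [-6.670e-02  9.978e-01 -2.000e-04]
 [-6.000e-04 -2.000e-04 -1.000e+00]] [ 0.001  0.001 -0.004  0.001 -0.003  0.002]
```

View pics/w4.png

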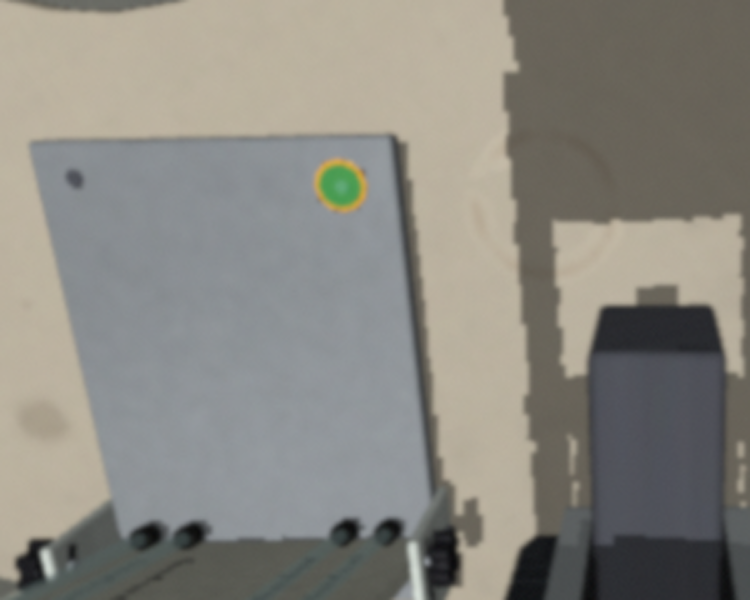

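Picture w4: the plate is clear, with corners at crop (32,143) and (392,137), right edge down to (118,538), left edge to (430,485), and the foot line at crop row about 540.

```bash
python3 - <<'E'
from h import *
import pickle
s=pickle.load(open("pics/s4.pkl","rb")); C=cam("wrist",s); S=cam("scene")
px=lambda u,v:(60+(u-.5)/2.5,90+(v-.5)/2.5)
Q={k:onz(C,px(*v),24) for k,v in dict(FR=(32,145),FL=(392,139),R2=(118,538),L2=(430,485),F1=(210,541),F2=(325,541),R1=(75,340)).items()}
for k,v in Q.items(): print(k,v.round(1))
yaw=lambda a,b:np.degrees(np.arctan2((b-a)[1],(b-a)[0]))
print("yaws R",yaw(Q['FR'],Q['R2']),"L",yaw(Q['FL'],Q['L2']),"front",yaw(Q['FR'],Q['FL'])-90,"foot",yaw(Q['F1'],Q['F2'])-90,"W",np.linalg.norm(Q['FR']-Q['FL']))
t=np.radians(4.2); X=np.array([np.cos(t),np.sin(t),0]);Y=np.array([-np.sin(t),np.cos(t),0])
for k,v in Q.items(): print(k,"X",(v@X).round(1),"Y",(v@Y).round(1))
# check in scene picture
for k in("FR","FL","R2"): print(k,proj(S,Q[k]).round(1))
E
```

```text
FR [ 431.7 -101.3   24. ]
FL [419.3  45.6  24. ]
R2 [611.7 -88.5  24. ]
L2 [574.6  58.9  24. ]
F1 [610.5 -45.5  24. ]
F2 [607.    8.8  24. ]
R1 [514.6 -95.4  24. ]
yaws R 4.078484067003032 L 4.905854256669707 front 4.834373352409457 foot 3.6652852651990457 W 147.45200157859352
FR X 423.2 Y -132.7
FL X 421.5 Y 14.7
R2 X 603.5 Y -133.1
L2 X 577.3 Y 16.7
F1 X 605.5 Y -90.0
F2 X 606.0 Y -35.7
R1 X 506.2 Y -132.9
FR [371.1 291.9]
FL [324.7 272. ]
R2 [397.2 250.9]
```

The geometry checks: width 147 to 150, length 184, foot row matches, yaw about 4.3°, origin about (609,−14). The target TCP for heel at −52 mm is (473.5,−24).

Emit:
play_rows --commands "0 0 0.5 0 -0.035 0 0; 0 0 0.5 0 -0.075 0 0; 0 0 0.5 0 -0.115 0 0; 0 0 0.5 0.003 -0.155 0 0; 0 0 0.5 0.003 -0.175 0 0; 0 0 0.5 0.003 -0.184 0 0; 0 0 0.5 0.003 -0.184 -0.03 0; 0 0 0.5 0.003 -0.184 -0.075 0; 0 0 0.5 0.003 -0.184 -0.115 0; 0 0 0.5 0.003 -0.184 -0.14 0; 0 0 0.5 0.003 -0.184 -0.14 0; 0 0 0.5 0.003 -0.184 -0.14 0"

```text
clock: 7.25
tcp_pos: [474.1, -22.8, 121.9]
tcp_rot: [[-0.997, -0.077, 0.0], [-0.077, 0.997, 0.0], [-0.0, 0.0, -1.0]]
wrist_force: [0.2, -0.3, -1.1]
finger_gap: 18.5
gripper_force: 59.7
```

```bash
cat > chk.py <<'E'
from h import *
s=bot.state(); t=np.radians(4.3); X=np.array([np.cos(t),np.sin(t),0]);Y=np.array([-np.sin(t),np.cos(t),0])
R=s["tcp_rot"]; h=s["tcp_pos"]-R[:,0]*84+R[:,2]*8; d=h-[609.2,-14,24]
print("clock",s["clock"],"tcp",s["tcp_pos"].round(1),"heel x,y,z",(d@X).round(1),(d@Y).round(1),d[2].round(1),"yaw",np.degrees(np.arctan2(-R[1,0],-R[0,0])).round(2),"tilt z",R[:,2].round(4))
print("F along X,Y,Z",(s["wrist_force"]@X).round(2),(s["wrist_force"]@Y).round(2),s["wrist_force"][2].round(2),"M",s["ft_torque"].round(3),"gap",s["finger_gap"].round(1),"grip",round(s["gripper_force"],1))
E
cat > pic.py <<'E'
import sys; exec(open("chk.py").read())
f=grab_frame("side"); g=grab_frame("scene")
save(sys.argv[1],np.hstack([cv2.resize(f[175:275,240:340],(400,400),interpolation=cv2.INTER_CUBIC),cv2.resize(g[180:300,310:430],(400,400),interpolation=cv2.INTER_CUBIC)]))
E
python3 pic.py over
```

```text
clock 7.25 tcp [474.1 -22.8 121.9] heel x,y,z -51.4 1.5 90.0 yaw 4.42 tilt z [ 1.e-04  2.e-04 -1.e+00]Traceback (most recent call last):
  File "pic.py", line 1, in <module>
    import sys; exec(open("chk.py").read())
                ~~~~^^^^^^^^^^^^^^^^^^^^^^^
  File "<string>", line 5, in <module>
AttributeError: 'float' object has no attribute 'round'
```

```bash
sed -i 's/s\["finger_gap"\].round(1)/round(float(s["finger_gap"]),1)/' chk.py; python3 pic.py over
```

```text
clock 7.25 tcp [474.1 -22.8 121.9] heel x,y,z -51.4 1.5 90.0 yaw 4.42 tilt z [ 1.e-04  2.e-04 -1.e+00]
F along X,Y,Z 0.17 -0.32 -1.06 M [-0.016  0.094  0.013] gap 18.5 grip 59.7
```

View pics/over.png

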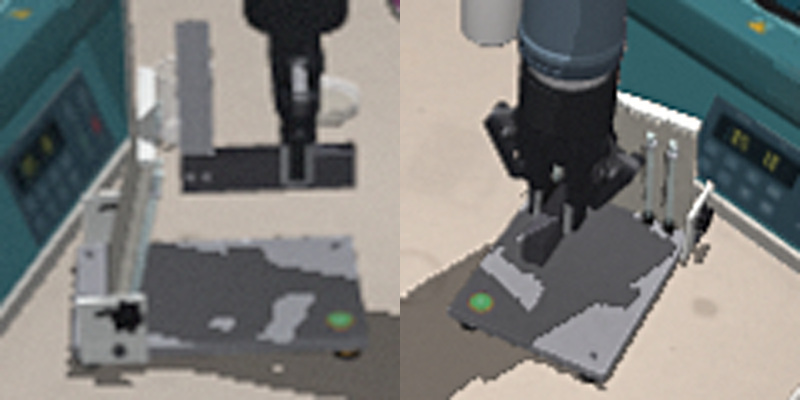

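In the side view the blade (crop x about 180) stands clear of the leaning board's top (about 157), and it's level. Descending, slowly at the end.

Emit:
play_rows --commands "0 0 0 0 -0.001 -0.03 0; 0 0 0 0 -0.001 -0.06 0; 0 0 0 0 -0.001 -0.075 0; 0 0 0 0 -0.001 -0.082 0; 0 0 0 0 -0.001 -0.085 0; 0 0 0 0 -0.001 -0.087 0; 0 0 0 0 -0.001 -0.089 0; 0 0 0 0 -0.001 -0.09 0; 0 0 0 0 -0.001 -0.09 0; 0 0 0 0 -0.001 -0.09 0"

```text
clock: 8.35
tcp_pos: [474.6, -24.3, 32.2]
tcp_rot: [[-0.997, -0.077, 0.002], [-0.077, 0.997, -0.001], [-0.002, -0.001, -1.0]]
wrist_force: [-2.0, 1.0, 6.1]
finger_gap: 18.9
gripper_force: 60.9
```

```bash
python3 chk.py
```

```text
clock 8.35 tcp [474.6 -24.3  32.2] heel x,y,z -51.0 -0.0 0.3 yaw 4.41 tilt z [ 1.8e-03 -5.0e-04 -1.0e+00]
F along X,Y,Z -1.89 1.1 6.15 M [ 0.005  0.111 -0.071] gap 18.9 grip 60.9
```

The stock is down on the plate with about 6 to 8 N, level, and the heel is at about −51 mm. I'll hold briefly, then slide in.

Emit:
play_rows --commands "0 0 0 0 0 0 0; 0 0 0 0 0 0 0; 0 0 0 0.002 0 0 0; 0 0 0 0.004 0.0003 0 0; 0 0 0 0.006 0.0005 0 0; 0 0 0 0.009 0.0007 0 0; 0 0 0 0.012 0.0009 0 0; 0 0 0 0.015 0.0011 0 0; 0 0 0 0.018 0.0014 0 0; 0 0 0 0.021 0.0016 0 0; 0 0 0 0.024 0.0018 0 0; 0 0 0 0.024 0.0018 0 0"

```text
clock: 9.55
tcp_pos: [496.2, -22.2, 32.2]
tcp_rot: [[-0.997, -0.077, -0.003], [-0.077, 0.997, -0.0], [0.003, 0.0, -1.0]]
wrist_force: [-9.0, -0.2, 12.7]
finger_gap: 19.1
gripper_force: 62.2
```

```bash
python3 chk.py
```

```text
clock 9.55 tcp [496.2 -22.2  32.2] heel x,y,z -29.3 0.5 -0.1 yaw 4.44 tilt z [-0.0031 -0.     -1.    ]
F along X,Y,Z -8.98 0.46 12.65 M [-0.051  1.103  0.019] gap 19.1 grip 62.2
```

Emit:
play_rows --commands "0 0 0 0.0015 0.0001 0 0; 0 0 0 0.003 0.0002 0 0; 0 0 0 0.0045 0.0003 0 0; 0 0 0 0.006 0.0005 0 0; 0 0 0 0.0075 0.0006 0 0; 0 0 0 0.009 0.0007 0 0; 0 0 0 0.0105 0.0008 0 0; 0 0 0 0.012 0.0009 0 0; 0 0 0 0.012 0.0009 0 0"

```text
clock: 10.45
tcp_pos: [507.9, -21.2, 32.2]
tcp_rot: [[-0.997, -0.077, -0.004], [-0.077, 0.997, 0.0], [0.004, 0.0, -1.0]]
wrist_force: [-9.6, -0.5, 13.6]
finger_gap: 18.7
gripper_force: 62.1
```

```bash
cat > tilt.py <<'E'
exec(open("chk.py").read())
# heights of stock bottom / blade seen by side camera in the plane of the square's left face
D=cam("side"); f=grab_frame("side"); np.save("pics/last.npy",f)
Xs=-R[:,0]*[1,1,0]; Ys=np.array([-Xs[1],Xs[0],0]); P0=h+10*Ys
g=cv2.cvtColor(f,cv2.COLOR_RGB2GRAY).astype(float)
def edge(z):   # outer blade-edge column at height z: sample along the row in world
    xs=np.arange(-35,25,.25); m=np.array([proj(D,P0*[1,1,0]+[0,0,24+z]+Xs*x-7*Ys) for x in xs]).astype(np.float32)
    v=cv2.remap(g.astype(np.float32),m[:,0].reshape(1,-1),m[:,1].reshape(1,-1),cv2.INTER_LINEAR)[0]; v=cv2.GaussianBlur(v.reshape(1,-1),(0,0),4)[0]
    d=np.abs(np.gradient(v)); return xs[10:-10][np.argmax(d[10:-10])]
print([(z,edge(z)) for z in range(40,131,10)])
E
python3 tilt.py
```

```text
clock 10.45 tcp [507.9 -21.2  32.2] heel x,y,z -17.6 0.6 -0.1 yaw 4.44 tilt z [-3.6e-03  1.0e-04 -1.0e+00]
F along X,Y,Z -9.61 0.24 13.58 M [-0.035  1.255 -0.022] gap 18.7 grip 62.1
[(40, np.float64(19.5)), (50, np.float64(-26.0)), (60, np.float64(-24.0)), (70, np.float64(-24.0)), (80, np.float64(-24.0)), (90, np.float64(17.5)), (100, np.float64(22.25)), (110, np.float64(22.25)), (120, np.float64(13.25)), (130, np.float64(12.5))]
```

Sliding steadily at about 9.6 N, with the blade's inner edge vertical. The heel is about 17 mm from home, so I'm continuing.

Emit:
play_rows --commands "0 0 0 0.0015 0.0001 0 0; 0 0 0 0.003 0.0002 0 0; 0 0 0 0.0045 0.0003 0 0; 0 0 0 0.006 0.0005 0 0; 0 0 0 0.0075 0.0006 0 0; 0 0 0 0.009 0.0007 0 0; 0 0 0 0.0105 0.0008 0 0; 0 0 0 0.0115 0.0009 0 0; 0 0 0 0.0115 0.0009 0 0"

```text
clock: 11.4
tcp_pos: [519.5, -20.3, 32.2]
tcp_rot: [[-0.997, -0.077, -0.003], [-0.077, 0.997, 0.0], [0.003, 0.0, -1.0]]
wrist_force: [-9.0, 0.5, 13.2]
finger_gap: 18.9
gripper_force: 61.9
```

```bash
python3 chk.py
```

```text
clock 11.4 tcp [519.5 -20.3  32.2] heel x,y,z -5.9 0.6 -0.1 yaw 4.44 tilt z [-0.0033  0.     -1.    ]
F along X,Y,Z -8.95 1.17 13.23 M [0.008 1.171 0.036] gap 18.9 grip 61.9
```

Emit:
play_rows --commands "0 0 0 0.0005 0 0 0; 0 0 0 0.001 0.0001 0 0; 0 0 0 0.0015 0.0001 0 0; 0 0 0 0.002 0.0002 0 0; 0 0 0 0.0025 0.0002 0 0; 0 0 0 0.0025 0.0002 0 0"

```text
clock: 12.0
tcp_pos: [521.9, -20.2, 32.2]
tcp_rot: [[-0.997, -0.077, -0.003], [-0.077, 0.997, 0.0], [0.003, 0.0, -1.0]]
wrist_force: [-10.2, 0.0, 13.6]
finger_gap: 19.0
gripper_force: 62.1
```

```bash
python3 chk.py
```

```text
clock 12.0 tcp [521.9 -20.2  32.2] heel x,y,z -3.6 0.6 -0.1 yaw 4.44 tilt z [-0.0035  0.     -1.    ]
F along X,Y,Z -10.14 0.79 13.62 M [-0.117  1.236 -0.05 ] gap 19.0 grip 62.1
```

Emit:
play_rows --commands "0 0 0 0.0005 0 0 0; 0 0 0 0.001 0.0001 0 0; 0 0 0 0.0015 0.0001 0 0; 0 0 0 0.0015 0.0001 0 0"

```text
clock: 12.4
tcp_pos: [523.2, -20.0, 32.2]
tcp_rot: [[-0.997, -0.077, -0.004], [-0.077, 0.997, 0.0], [0.004, 0.0, -1.0]]
wrist_force: [-10.0, -1.1, 13.3]
finger_gap: 18.7
gripper_force: 62.1
```

```bash
python3 chk.py
```

```text
clock 12.4 tcp [523.2 -20.   32.2] heel x,y,z -2.2 0.6 -0.1 yaw 4.44 tilt z [-0.0037  0.     -1.    ]
F along X,Y,Z -10.03 -0.33 13.33 M [-0.058  1.246  0.007] gap 18.7 grip 62.1
```

Still sliding, not home yet. I'll go in 1 mm steps and watch the force.

Emit:
play_rows --commands "0 0 0 0.0005 0 0 0; 0 0 0 0.001 0.0001 0 0; 0 0 0 0.001 0.0001 0 0"

```text
clock: 12.7
tcp_pos: [523.2, -20.0, 32.2]
tcp_rot: [[-0.997, -0.078, -0.006], [-0.078, 0.997, -0.0], [0.006, 0.0, -1.0]]
wrist_force: [-13.0, -1.9, 16.8]
finger_gap: 18.4
gripper_force: 62.6
```

Emit:
play_rows --commands "0 0 0 0.0005 0 0 0; 0 0 0 0.001 0.0001 0 0; 0 0 0 0.001 0.0001 0 0"

```text
clock: 13.0
tcp_pos: [523.3, -20.0, 32.2]
tcp_rot: [[-0.997, -0.078, -0.008], [-0.078, 0.997, -0.0], [0.008, 0.0, -1.0]]
wrist_force: [-16.6, -2.7, 20.1]
finger_gap: 19.3
gripper_force: 63.0
```

```bash
python3 chk.py
```

```text
clock 13.0 tcp [523.3 -20.   32.2] heel x,y,z -2.2 0.7 -0.5 yaw 4.47 tilt z [-7.6e-03 -2.0e-04 -1.0e+00]
F along X,Y,Z -16.79 -1.48 20.06 M [-0.352  2.155  0.005] gap 19.3 grip 63.0
```

Home: the TCP stopped at 523.2 while the force rose. It's a bit more than needed, so I'll ease off about 1 mm and check in a picture.

Emit:
play_rows --commands "0 0 0 -0.0005 0 0 0; 0 0 0 -0.001 -0.0001 0 0; 0 0 0 -0.001 -0.0001 0 0; 0 0 0 -0.001 -0.0001 0 0; 0 0 0 -0.001 -0.0001 0 0"

```text
clock: 13.5
tcp_pos: [523.2, -20.0, 32.2]
tcp_rot: [[-0.997, -0.078, -0.006], [-0.078, 0.997, -0.0], [0.006, 0.0, -1.0]]
wrist_force: [-12.6, -1.2, 16.9]
finger_gap: 18.9
gripper_force: 62.4
```

```bash
python3 tilt.py; python3 - <<'E'
from h import *
f=np.load("pics/last.npy"); save("home",f,(240,170,340,270),6)
E
```

```text
clock 13.5 tcp [523.2 -20.   32.2] heel x,y,z -2.2 0.7 -0.3 yaw 4.45 tilt z [-5.5e-03 -1.0e-04 -1.0e+00]
F along X,Y,Z -12.64 -0.25 16.89 M [-0.235  1.703  0.008] gap 18.9 grip 62.4
[(40, np.float64(12.75)), (50, np.float64(-23.75)), (60, np.float64(-24.0)), (70, np.float64(-24.5)), (80, np.float64(-24.5)), (90, np.float64(20.5)), (100, np.float64(-25.5)), (110, np.float64(12.75)), (120, np.float64(17.25)), (130, np.float64(14.75))]
```

View pics/home.png

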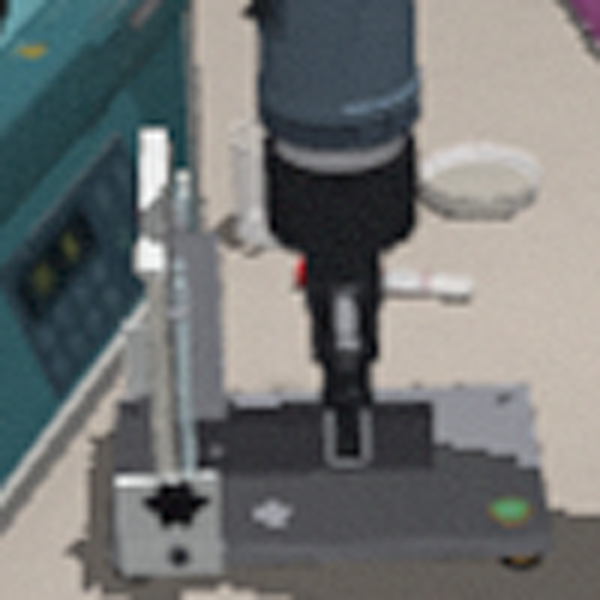

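The picture shows the blade against the board's middle, the board upright and the stock flat, with nothing else touched. One numeric tilt check from the side view before handing in.

```bash
cat > t2.py <<'E'
exec(open("chk.py").read())
D=cam("side"); g=np.mean([cv2.cvtColor(grab_frame("side"),cv2.COLOR_RGB2GRAY).astype(np.float32) for _ in range(4)],0).astype(np.float32)
Xs=-R[:,0]*[1,1,0]; Xs/=np.linalg.norm(Xs); Ys=np.array([-Xs[1],Xs[0],0]); P0=h*[1,1,0]+[0,0,24]
def prof(pts):
    m=np.array([proj(D,p) for p in pts]).astype(np.float32)
    return cv2.GaussianBlur(cv2.remap(g,m[:,:1].T.copy(),m[:,1:].T.copy(),cv2.INTER_LINEAR),(0,0),3)[0]
def peak(c,d): d=np.abs(np.gradient(d)); d[:8]=d[-8:]=0; i=d.argmax(); w=d[max(i-6,0):i+7]; return (c[max(i-6,0):i+7]*w).sum()/w.sum(), d[i]
c=np.arange(-8,8,.25)
def fit(a,v,l):
    v=np.array(v); k=np.abs(v[:,0]-np.median(v[:,0]))<2; p=np.polyfit(np.array(a)[k],v[k,0],1); r=v[k,0]-np.polyval(p,np.array(a)[k])
    print(l,"slope",p[0].round(4),"mean",v[k,0].mean().round(2),"rms",r.std().round(2),k.sum(),"/",len(k))
zs=list(range(44,110,3)); fit(zs,[peak(c,prof([P0+Xs*(-25+x)+3*Ys+[0,0,z] for x in c])) for z in zs],"blade inner edge x vs z")
xs=[x for x in range(-126,-30,3) if not -104<x<-64]
fit(xs,[peak(c,prof([P0+Xs*x-10*Ys+[0,0,30+z] for z in c])) for x in xs],"stock top z vs x")
fit(xs,[peak(c,prof([P0+Xs*x+10*Ys+[0,0,z] for z in c])) for x in xs],"stock bottom z vs x")
E
python3 t2.py
```

```text
clock 13.55 tcp [523.2 -20.   32.2] heel x,y,z -2.2 0.7 -0.3 yaw 4.45 tilt z [-5.5e-03 -1.0e-04 -1.0e+00]
F along X,Y,Z -12.83 -1.45 17.23 M [-0.237  1.67  -0.007] gap 19.1 grip 62.4
blade inner edge x vs z slope -0.0244 mean 0.41 rms 0.41 22 / 22
stock top z vs x slope -0.0116 mean -1.18 rms 0.68 16 / 19
stock bottom z vs x slope -0.0069 mean 0.72 rms 0.74 19 / 19
```

Across the blade and stock edges, the mean tilt is about 0.007 rad, which is within measurement noise. The wrist moments put the plate load between heel and tail. The TCP is steady against the stop at 12.6 N forward and 17 N down. Handing in.

```bash
python3 -c "
from station import bot
print(bot.job_done())"
```

```text
the job is handed in; nothing more can be done
None
```

The job is handed in: the square is gripped, stock down on the base plate and blade against the board's middle, pressing about 13 N forward and 17 N down by the wrist sensor. The side-view check agrees with stock flat and board square within measurement noise, but `job_done` returned no verdict.

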